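Kickstand down, then hold the measuring wheel upright

ROBOT

A 7-joint arm with a two-finger parallel gripper is mounted at the origin on the work surface. World frame = base frame: x ahead of the robot, y to its left, z up, the work surface at z = 0. Lengths are in m, angles in rad, forces in N, time in s.
With the tool pointing down it reaches from about 0.425 to 0.8 m from the base axis. Payload 8.3 kg.
Tool frame: the origin (TCP) lies at the very end of the fingers, on their centre line; the grasp point (between the pads) lies 19 mm behind it; z points along the fingers, y is the direction in which the jaws open and shut (so a half turn about z gives the same grasp; the last joint's range is limited). The gripper opens to 85 mm and grips with 20 to 120 N. Pads are 22 mm wide; open, the fingers measure 114 mm over their backs; the gripper's body (76 mm by 85 mm) begins 54 mm behind the grasp point. The pads swing forward as they close: fully open they stand 13 mm farther back than shut.
Start: joints at [-1.343, 0.383, 0.016, 1.37, -0.006, 1.388, -0.046], TCP at [0.179, 0.599, 0.231] pointing down, gripper open.
Joint ranges: [-2.95, 2.95], [-0.25, 2.06], [-1.52, 1.56], [0.18, 2.33], [-1.44, 4.58], [0.02, 2.06], [-3.01, 3.01]. Speed limits (rad/s): [2.39, 2.39, 3.01, 3.01, 3.14, 3.14, 3.14].

INTERFACE

Orientations are given as a unit quaternion [x, y, z, w].
In Python, from cell import ctrl gives the robot as it stands.
- The arm moves only by the tool step_arm, never from a script. Its argument "deltas" is a list of rows, each an object with "dp": the shift along the world's x, y, z in mm, a list of three; "rot": the turn, a rotation vector about the world's x, y, z in degrees, a list of three; "grip": the opening, from 0 (shut) to 1 (fully open). A call has 1 to 5 rows; each row is the pose to reach, as a shift and turn from the pose commanded when the call began; what a row does not reach only later rows make up. A row lasts 1/12 s, in which the tool goes at most 41.7 mm and 7.16 degrees, less where a joint would pass 70% of its speed; a pose out of reach is approached as far as the arm can. A call with a gripper value outside its range is refused whole. The fingers move at their own pace and stop on an object; the grip force is fixed at half the most. Time passes only in rows, so rows that repeat a pose let the fingers close. It gives the time, the measured TCP pose, the force and the opening at its end, in the units of the state.
- ctrl.get_state(): the state, without advancing time (a new reading comes with each control period).
- ctrl.read_camera(name): name is "side" or "top" or "wrist"; returns a dict with "color" (400x640x3 uint8, red, green, blue), "fx", "fy", "cx", "cy" (pixels), "k1" (the pictures are not rectified: a ray, as slopes to the right and down, at radius r is drawn at 1 + k1 r^2 times it, then the intrinsics apply), "xyz" and "attitude" of the camera in the world. Camera axes: x right, y down, z forward; pixel columns grow to the right and rows downward; lengths in m; the calibration is good to about 2 mm. A picture is of the moment at which its call begins. There is no depth.
- ctrl.finish_job(): hands the job in, once; it reports no verdict.
The state is a dict: "clock": time; "joint_positions": joint angles; "joint_vel": joint speeds; "joint_efforts": joint torques, N m; "tool_pos": TCP position; "eef_rot": TCP orientation; "ft_force": force on the tool from outside, world axes, zero at the start; "moment": the same for the moment, N m; "finger_gap": opening from 0.0 (shut) to 1.0 (fully open).
Only numpy, scipy, OpenCV 4.12 (cv2) and the standard library are available. Lean on these libraries where they do the work, as an engineer would, in place of code of your own. Each camera call takes 0.05 s, during which the arm holds its last target.

TASK

The field-trip measuring wheel is parked in its dock on the lab bench, leaning over to one side with its kickstand folded up: flip the kickstand down until it snaps past centre and stays down, then take the bare stub tube at the top of the frame in the gripper and bring the wheel upright. Finish while still holding it upright by the stub, leaning neither on the dock nor on its kickstand, so that I can tighten the hub nut, and leave everything else on the bench where it is.

Things in the scene. Friction and masses are not known exactly. Their poses are not given: they have to be found in the camera images.
- dock: Dark steel dock fixed to the bench: base plate 84 x 200 x 8 mm with a groove for the tyre along its y axis, a cheek on each side of the tyre (150 mm long, top edge 62 mm high, outer face 29 mm from the middle plane), end stops 42 mm high, 89 mm from the middle. Origin: middle of the underside; z up, y along the groove, -x to the kickstand's side.
- frame: Measuring wheel without handle, about 0.75 kg: 190 mm wheel, fork, counter box on the +x arm, bare stub on top. Origin: tyre in the groove, 12 mm above the bench; z up through hub (95 mm) and stub, y rolling direction, x axle. In the dock it can only lean, turning freely about its y axis through the origin, 14 degrees either way. Starts leaned to +x, off the kickstand; falls to a side if let go.
- stub_grip (a point): Where to grip the stub: a plain round aluminium tube 26 mm in diameter, on the frame's z axis from 235 to 298 mm above the frame's origin (free top end). This point is on its axis, 275 mm above the origin; axes as the frame's.
- kick_pivot (a point): Pivot of the kickstand, on the frame at (-43, 10, 125) mm in the frame's axes. The kickstand turns about the frame's x axis here. Axes as the frame's.
- kick_toe (a point): Middle of the kickstand's toe: a black rubber-covered round bar, 18 mm in diameter and about 50 mm long, parallel to the axle and pointing outwards (-x of the frame), at the end of a 10 mm steel leg. It lies 122 mm from the pivot and 30 mm further out along the axle (-x). Press on the toe to flip the kickstand. Axes turn with the kickstand.
- kick (a joint): Kickstand angle: 0 folded (leg to the frame's +y, 10 degrees up), grows as the toe swings down through -z, 1.955 fully down at its stop (leg down, 12 degrees towards -y). Over-centre spring, dead centre near 0.65: about 1.5 N on the toe starts it, beyond 0.85 it snaps down by itself. Down and wheel upright, the toe is 9 mm off the bench; the wheel would rest on it 6 degrees over to -x.
- flask: Bystander: glass conical flask, 72 mm wide, 125 mm tall. Origin: middle of its underside, z up.
- beaker: Bystander: glass beaker, 66 mm wide, 85 mm tall. Origin: middle of its underside, z up.
- petri_a: Bystander: closed glass petri dish, 92 mm wide, 16 mm tall. Origin: middle of its underside.
- petri_b: Bystander: closed glass petri dish, 92 mm wide, 16 mm tall. Origin: middle of its underside.
- pen_a: Bystander: marker pen lying on the bench, 130 mm long along its x axis, 14 mm thick. Origin: about its middle, on the bench.
- pen_b: Bystander: marker pen lying on the bench, 130 mm long along its x axis, 14 mm thick. Origin: about its middle, on the bench.
- jar: Bystander: small closed glass jar, 52 mm wide, 70 mm tall. Origin: middle of its underside, z up.

How it is judged:
By the outcome, as a careful person would: the job done as asked, in the order asked, and still so for the second after the job is handed in, while the arm keeps its last pose, push and grip.
It also fails if it takes over 56 s, if anything falls off the work surface, if the arm or the gripper's body presses on something with over 40 N, if the wrist force passes 120 N, or if a joint passes its speed limit or range.

## Working session

There is one attempt and no reset: what is moved stays moved. The work goes in short steps, Python scripts to look and compute and a tool call to move; the robot and the scene stay as the last step left them, time stands still between calls to the robot, and variables do not carry over. Pictures are saved under pics/ and viewed, and the job is handed in when it is done.

Besides the shell and the picture viewer there is one more tool, called after "Emit:" as name(argument=value, ...), one argument or row to a line, values as JSON. step_arm: Moves the arm, as the interface text tells. Its arguments: {"type":"object","properties":{"deltas":{"type":"array"}},"required":["deltas"]}

```bash
mkdir -p pics; ls; python3 - <<'E'
from cell import ctrl
import cv2
s=ctrl.get_state(); print(s)
for n in ["side","top","wrist"]:
    c=ctrl.read_camera(n); cv2.imwrite(f"pics/{n}0.png",c["color"][:,:,::-1])
    print(n,{k:v for k,v in c.items() if k!="color"})
E
```

```text
pics
{'clock': 0.0, 'joint_positions': array([-1.34290815,  0.38422771,  0.01637803,  1.37115549, -0.00630398,
        1.38818669, -0.04650467]), 'joint_vel': array([ 4.80873391e-05,  1.35799371e-03, -4.43158532e-04,  9.87171401e-04,
        3.92047348e-04, -6.07883786e-04,  2.38316831e-03]), 'joint_efforts': array([ 6.10727184e-04, -6.27595997e+01,  8.44114590e-01, -3.71832418e+01,
        1.63172465e-02,  1.37875628e-02, -2.99221767e-05]), 'tool_pos': array([0.17901576, 0.59829413, 0.23028479]), 'eef_rot': array([ 1.44855307e-01,  9.89452379e-01, -9.55994495e-04, -1.23956170e-04]), 'ft_force': array([0.10920458, 0.44196508, 0.15674891]), 'moment': array([-0.04148367, -0.05607373,  0.03233015]), 'finger_gap': 1.001629449397833}
side {'fx': 415.9415036367192, 'fy': 415.9415036367192, 'cx': 320.59162717813854, 'cy': 195.67662044383505, 'k1': -0.058456180770123815, 'xyz': array([ 0.33894709, -0.72713908,  0.67120453]), 'attitude': array([ 0.86118442, -0.15499856,  0.07709435, -0.47790513])}
top {'fx': 409.0561111538353, 'fy': 409.0561111538353, 'cx': 316.3568466615708, 'cy': 203.60582326366196, 'k1': -0.0832827484130578, 'xyz': array([0.46382069, 0.03219289, 1.14688118]), 'attitude': array([-0.69831958,  0.71327814, -0.04606734,  0.03823426])}
wrist {'fx': 280.0822639417463, 'fy': 280.0822639417463, 'cx': 319.99735646681313, 'cy': 201.4392938759972, 'k1': -0.04952612939391448, 'xyz': array([0.10028458, 0.62240964, 0.37259402]), 'attitude': array([0.79114306, 0.58929055, 0.09708761, 0.13192155])}
```

View pics/side0.png

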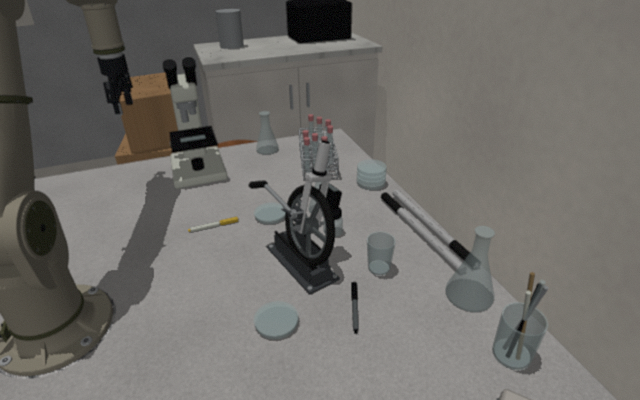

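View pics/top0.png

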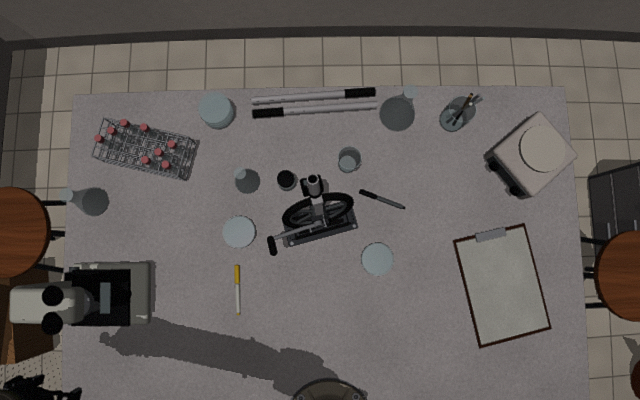

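View pics/wrist0.png

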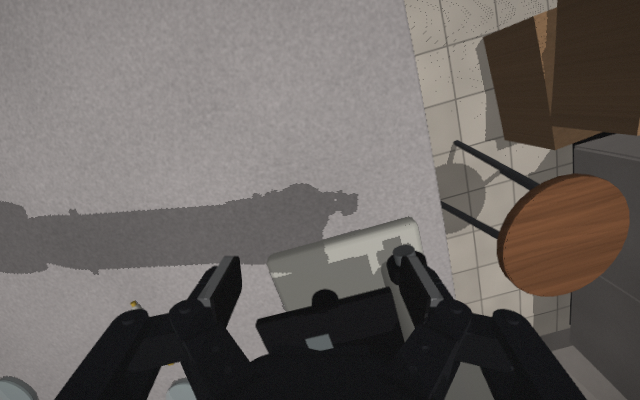

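```bash
cat > h.py <<'E'
import numpy as np, cv2
from scipy.spatial.transform import Rotation as R
def ray(c,px):
    px=np.array(px,float).reshape(-1,1,2)
    K=np.array([[c["fx"],0,c["cx"]],[0,c["fy"],c["cy"]],[0,0,1]])
    u=cv2.undistortPoints(px,K,np.array([c["k1"],0,0,0,0.]))[:,0]
    d=np.c_[u,np.ones(len(u))]
    d=R.from_quat(c["attitude"]).apply(d); return c["xyz"],d/np.linalg.norm(d,axis=1)[:,None]
def onz(c,px,z):
    o,d=ray(c,px); return o+d*((z-o[2])/d[:,2])[:,None]
def tri(c1,p1,c2,p2):
    o1,d1=ray(c1,p1);o2,d2=ray(c2,p2);d1=d1[0];d2=d2[0]
    A=np.c_[d1,-d2];t=np.linalg.lstsq(A,o2-o1,rcond=None)[0]
    a=o1+t[0]*d1;b=o2+t[1]*d2;return (a+b)/2,np.linalg.norm(a-b)
def proj(c,P):
    P=np.atleast_2d(P);r=R.from_quat(c["attitude"]).inv()
    K=np.array([[c["fx"],0,c["cx"]],[0,c["fy"],c["cy"]],[0,0,1]])
    q=r.apply(P-c["xyz"]);return cv2.projectPoints(q,np.zeros(3),np.zeros(3),K,np.array([c["k1"],0,0,0,0.]))[0][:,0]
def save(c,name,x0,y0,x1,y1,s,pts=()):
    im=cv2.resize(c["color"][y0:y1,x0:x1,::-1],None,fx=s,fy=s,interpolation=cv2.INTER_CUBIC)
    im=np.clip(im.astype(float)*1.6,0,255).astype(np.uint8)
    for p in pts: cv2.circle(im,(int((p[0]+.5-x0)*s),int((p[1]+.5-y0)*s)),3,(0,0,255),1)
    cv2.imwrite("pics/"+name+".png",im)
E
python3 - <<'E'
from cell import ctrl
from h import *
import pickle
d={n:ctrl.read_camera(n) for n in("side","top")}
pickle.dump(d,open("c0.pkl","wb"))
save(d["top"],"t1",225,130,415,280,4)
save(d["side"],"s1",235,110,405,300,3)
E
```

```text
(no output)
```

View pics/t1.png

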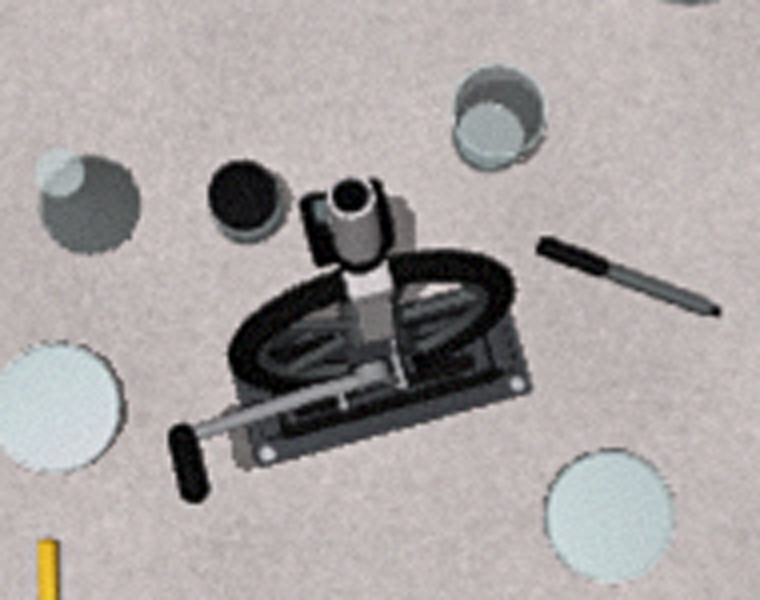

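View pics/s1.png

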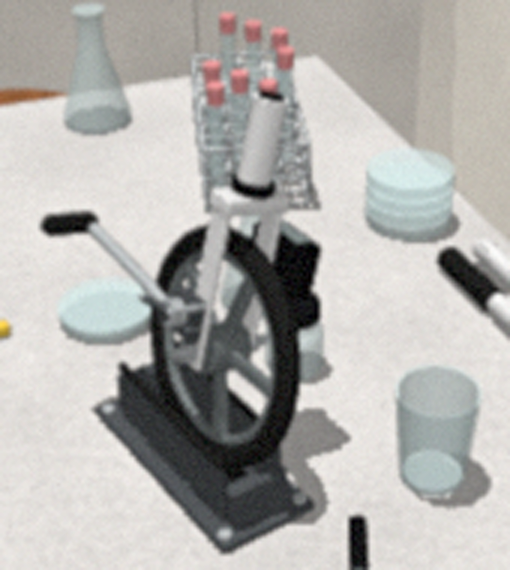

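```bash
python3 - <<'E'
from h import *
import pickle
d=pickle.load(open("c0.pkl","rb"));t,s=d["top"],d["side"]
np.set_printoptions(precision=4,suppress=True)
f=lambda x,y:(225+x/4-.4,130+y/4-.4)
g=lambda x,y:(235+x/3-.4,110+y/3-.4)
P=onz(t,[f(245,468),f(532,388)],.008);print(P,np.linalg.norm(P[0]-P[1]))
B=onz(t,[f(267,455),f(517,384)],.009);print("bolts",B)
Q=onz(s,[g(224,551),g(313,507),g(97,408)],.008);print("side corners",Q,np.linalg.norm(Q[0]-Q[1]),np.linalg.norm(Q[0]-Q[2]))
print("stubtop",tri(t,f(351,196),s,g(271,96)))
toe=tri(t,f(189,464),s,g(70,222));print("toe",toe)
e=(P[1]-P[0]);y=-e/np.linalg.norm(e);x=np.array([y[1],-y[0],0])
print("yaw",np.degrees(np.arctan2(-x[0]*0+x[1],x[0])))
O=(P[0]+P[1])/2+x*.042;O[2]=0;print("dock O",O,"x",x)
O2=(Q[0]+Q[1])/2+ (Q[2]-Q[0])/2;print("O2",O2)
e=Q[2]-Q[0];e/=np.linalg.norm(e);print("yaw2",np.degrees(np.arctan2(-e[0],e[1])))
for th in (10,12,14):
    a=np.radians(th);Rf=np.c_[x,y,[0,0,1]]@R.from_euler("y",a).as_matrix();F=O+[0,0,.012]
    k=np.array([-.043,.010,.125]);q=0.0
    toep=lambda q:k+[-.03,.122*np.cos(np.radians(10)-q),.122*np.sin(np.radians(10)-q)]
    print(th,"toe",F+Rf@toep(0),"stubtop",F+Rf@[0,0,.298])
# bystanders
for n,p,z in [("jar",(245,192),.07),("flask",(90,205),0.003),("beaker",(490,135),0.003),("petriL",(58,405),.016),("petriR",(610,515),.016),("penb",(630,277),.01)]:
    print(n,onz(t,[f(*p)],z))
E
```

```text
[[ 0.482   0.1052  0.008 ]
 [ 0.5332 -0.0956  0.008 ]] 0.20726424234664653
bolts [[ 0.4906  0.0898  0.009 ]
 [ 0.5362 -0.0851  0.009 ]]
side corners [[ 0.5294 -0.0987  0.008 ]
 [ 0.6074 -0.0791  0.008 ]
 [ 0.4821  0.0963  0.008 ]] 0.08038604618122555 0.20073139856281003
stubtop (array([0.6175, 0.0291, 0.3008]), np.float64(0.0014146174904505302))
toe (array([0.4822, 0.1279, 0.1727]), np.float64(0.0003552470958969179))
yaw 14.309002241765048
dock O [0.5483 0.0152 0.    ] x [0.969  0.2472 0.    ]
O2 [0.5447 0.0086 0.008 ]
yaw2 13.652652481392591
10 toe [0.471  0.1298 0.1686] stubtop [0.5984 0.028  0.3055]
12 toe [0.4764 0.1311 0.1702] stubtop [0.6083 0.0305 0.3035]
14 toe [0.4817 0.1325 0.1715] stubtop [0.6181 0.033  0.3011]
jar [[0.6644 0.0988 0.07  ]]
flask [[0.6699 0.2131 0.003 ]]
beaker [[ 0.7148 -0.0723  0.003 ]]
petriL [[0.5277 0.2335 0.016 ]]
petriR [[ 0.444  -0.1458  0.016 ]]
penb [[ 0.6096 -0.1672  0.01  ]]
```

```bash
cat >> h.py <<'E'
np.set_printoptions(precision=4,suppress=True)
O=np.array([.548,.011,.012]);YAW=14.
def F(lean): return (R.from_euler("z",YAW,degrees=True)*R.from_euler("y",lean,degrees=True)).as_matrix()
def toe(q,lean=14,dx=0):
    a=np.radians(10)-q
    return O+F(lean)@np.array([-.073+dx,.010+.122*np.cos(a),.125+.122*np.sin(a)])
E
python3 - <<'E'
from h import *
for q in (0,.2,.4,.65,.85,1,1.2,1.955): print(q,toe(q))
print(O+F(14)@[0,0,.275],O+F(0)@[0,0,.275])
E
```

```text
0 [0.4821 0.1287 0.1715]
0.2 [0.476  0.129  0.1479]
0.4 [0.471  0.1247 0.1245]
0.65 [0.4668 0.1129 0.0968]
0.85 [0.4653 0.0988 0.0769]
1 [0.4651 0.0859 0.064 ]
1.2 [0.4664 0.0662 0.0497]
1.955 [ 0.4843 -0.0207  0.0352]
[0.6126 0.0271 0.2788] [0.548 0.011 0.287]
```

Emit:
step_arm(
  deltas=[
    {"dp": [0, -40, 10], "rot": [0, 0, -7], "grip": 0},
    {"dp": [15, -80, 20], "rot": [0, 0, -14], "grip": 0},
    {"dp": [40, -115, 20], "rot": [0, 0, -21], "grip": 0},
    {"dp": [65, -150, 20], "rot": [0, 0, -28], "grip": 0},
    {"dp": [90, -180, 20], "rot": [0, 0, -35], "grip": 0},
  ],
)

```text
clock: 0.67
tool_pos: [0.2681, 0.4187, 0.2516]
eef_rot: [0.438, 0.899, 0.0, -0.0]
ft_force: [1.2, 0.9, -0.3]
finger_gap: 0.303
```

Emit:
step_arm(
  deltas=[
    {"dp": [24, -32, 0], "rot": [0, 0, -7], "grip": 0},
    {"dp": [48, -64, 0], "rot": [0, 0, -14], "grip": 0},
    {"dp": [72, -96, 0], "rot": [0, 0, -20], "grip": 0},
    {"dp": [96, -128, 0], "rot": [0, 0, -24], "grip": 0},
    {"dp": [120, -160, 0], "rot": [0, 0, -24], "grip": 0},
  ],
)

```text
clock: 1.08
tool_pos: [0.3885, 0.2586, 0.2515]
eef_rot: [0.615, 0.788, 0.0, -0.0]
ft_force: [0.5, 0.5, -0.9]
finger_gap: -0.001
```

Emit:
step_arm(
  deltas=[
    {"dp": [24, -32, 0], "rot": [0, 0, 0], "grip": 0},
    {"dp": [48, -64, 0], "rot": [0, 0, 0], "grip": 0},
    {"dp": [72, -96, 0], "rot": [0, 0, 0], "grip": 0},
    {"dp": [92, -126, -10], "rot": [0, 0, 0], "grip": 0},
    {"dp": [92, -129, -30], "rot": [0, 0, 0], "grip": 0},
  ],
)

```text
clock: 1.5
tool_pos: [0.4845, 0.1242, 0.2235]
eef_rot: [0.617, 0.787, 0.002, 0.003]
ft_force: [-0.2, -0.8, -0.0]
finger_gap: -0.001
```

```bash
python3 - <<'E'
from cell import ctrl
from h import *
s=ctrl.get_state();print(s["clock"],s["tool_pos"],s["finger_gap"],s["ft_force"],R.from_quat(s["eef_rot"]).as_matrix())
t=ctrl.read_camera("side");save(t,"s2",235,70,405,260,3,proj(t,[s["tool_pos"],toe(0)]))
E
```

```text
1.5 [0.4845 0.1242 0.2235] -0.0012451035483427417 [-0.1592 -0.8257 -0.0273] [[-0.2382  0.9712  0.0063]
 [ 0.9712  0.2382 -0.0003]
 [-0.0018  0.0061 -1.    ]]
```

View pics/s2.png

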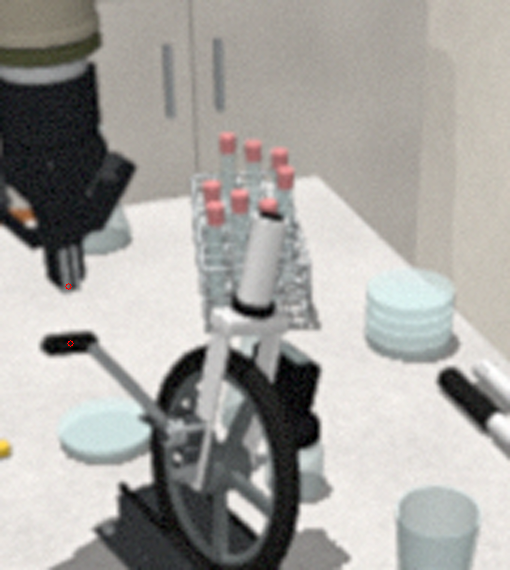

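Emit:
step_arm(
  deltas=[
    {"dp": [0, 0, -20], "rot": [0, 0, 0], "grip": 0},
    {"dp": [-1, 0, -36], "rot": [0, 0, 0], "grip": 0},
    {"dp": [-2, 0, -48], "rot": [0, 0, 0], "grip": 0},
    {"dp": [-4, 0, -60], "rot": [0, 0, 0], "grip": 0},
    {"dp": [-7, -1, -74], "rot": [0, 0, 0], "grip": 0},
  ],
)

```text
clock: 1.97
tool_pos: [0.4727, 0.1316, 0.1473]
eef_rot: [0.613, 0.79, 0.0, -0.0]
ft_force: [-0.5, 0.2, 0.8]
finger_gap: 0.0
```

Emit:
step_arm(
  deltas=[
    {"dp": [-2, -3, -15], "rot": [0, 0, 0], "grip": 0},
    {"dp": [-4, -8, -28], "rot": [0, 0, 0], "grip": 0},
    {"dp": [-6, -14, -40], "rot": [0, 0, 0], "grip": 0},
    {"dp": [-7, -21, -52], "rot": [0, 0, 0], "grip": 0},
    {"dp": [-8, -29, -62], "rot": [0, 0, 0], "grip": 0},
  ],
)

```text
clock: 2.38
tool_pos: [0.4642, 0.1022, 0.0847]
eef_rot: [0.613, 0.79, -0.0, -0.0]
ft_force: [-0.2, -1.1, -0.7]
finger_gap: -0.001
```

Emit:
step_arm(
  deltas=[
    {"dp": [0, -6, -6], "rot": [0, 0, 0], "grip": 0},
    {"dp": [0, -13, -13], "rot": [0, 0, 0], "grip": 0},
    {"dp": [0, -20, -18], "rot": [0, 0, 0], "grip": 0},
    {"dp": [0, -20, -18], "rot": [0, 0, 0], "grip": 0},
  ],
)

```text
clock: 2.72
tool_pos: [0.4644, 0.0796, 0.0666]
eef_rot: [0.614, 0.789, -0.001, -0.0]
ft_force: [-0.5, -0.7, 0.0]
finger_gap: 0.001
```

```bash
python3 - <<'E'
from cell import ctrl
from h import *
s=ctrl.get_state();print(s["clock"],s["tool_pos"],s["finger_gap"],s["ft_force"])
t=ctrl.read_camera("side");save(t,"s3",235,110,405,300,3,proj(t,[s["tool_pos"],toe(1.955)]))
E
```

```text
2.7167 [0.4644 0.0796 0.0666] 0.0005327501361017678 [-0.5296 -0.698   0.0211]
```

View pics/s3.png

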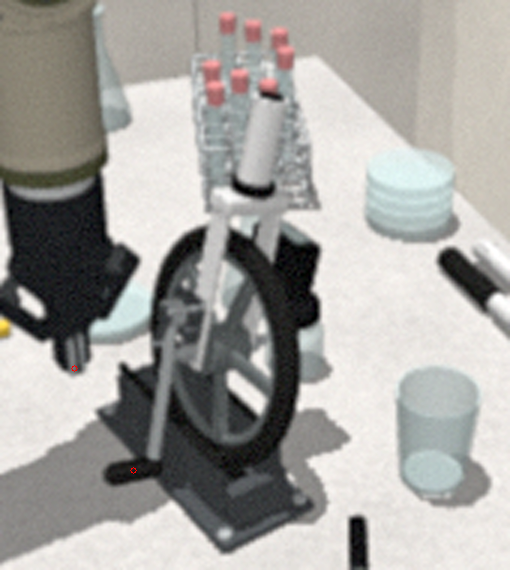

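Emit:
step_arm(
  deltas=[
    {"dp": [-10, 10, 40], "rot": [0, 0, 0], "grip": 0},
    {"dp": [-10, 10, 80], "rot": [0, 0, 0], "grip": 0},
    {"dp": [-10, 10, 120], "rot": [0, 0, 0], "grip": 0.5},
    {"dp": [-10, 10, 160], "rot": [0, 0, 0], "grip": 0.8},
    {"dp": [-10, 10, 200], "rot": [0, 0, 0], "grip": 0.8},
  ],
)

```text
clock: 3.18
tool_pos: [0.4546, 0.0916, 0.2701]
eef_rot: [0.613, 0.79, 0.001, 0.0]
ft_force: [1.1, 0.3, 0.4]
finger_gap: 0.419
```

Emit:
step_arm(
  deltas=[
    {"dp": [0, 0, 40], "rot": [0, 0, 0], "grip": 0.8},
    {"dp": [0, 0, 80], "rot": [0, 0, 0], "grip": 0.8},
    {"dp": [25, -5, 100], "rot": [-1, 4, 0], "grip": 0.8},
    {"dp": [55, -15, 100], "rot": [-2, 8, 0], "grip": 0.8},
    {"dp": [85, -27, 100], "rot": [-3, 12, 0], "grip": 0.8},
  ],
)

```text
clock: 3.6
tool_pos: [0.539, 0.0674, 0.3717]
eef_rot: [0.608, 0.788, -0.08, -0.064]
ft_force: [0.4, 0.5, 2.7]
finger_gap: 0.801
```

```bash
python3 - <<'E'
from cell import ctrl
from h import *
s=ctrl.get_state();print(s["clock"],s["tool_pos"],s["finger_gap"],s["joint_positions"])
Rt=R.from_euler("z",14,degrees=True)*R.from_euler("y",14,degrees=True)*R.from_matrix(np.array([[0,1,0],[1,0,0],[0,0,-1.]]))
print("need rot",np.degrees((Rt*R.from_quat(s["eef_rot"]).inv()).as_rotvec()))
for h in(.336,.256): print((O+F(14)@[0,0,h]-s["tool_pos"])*1000)
E
```

```text
3.6 [0.539  0.0674 0.3717] 0.801061184713031 [-0.6262  0.3914  0.6656  1.1511 -0.1939  1.8738  0.2424]
need rot [-0.7864  2.1306 -0.6826]
[ 87.9105 -36.7714 -33.6537]
[  69.1316  -41.4535 -111.2774]
```

Emit:
step_arm(
  deltas=[
    {"dp": [30, -13, 0], "rot": [0, 0, 0], "grip": 0.8},
    {"dp": [60, -25, -5], "rot": [-0.4, 1, 0], "grip": 0.8},
    {"dp": [88, -37, -20], "rot": [-0.8, 2, -0.7], "grip": 0.8},
    {"dp": [88, -37, -34], "rot": [-0.8, 2, -0.7], "grip": 0.8},
    {"dp": [88, -37, -34], "rot": [-0.8, 2, -0.7], "grip": 0.8},
  ],
)

```text
clock: 4.02
tool_pos: [0.6266, 0.0276, 0.3275]
eef_rot: [0.614, 0.779, -0.102, -0.077]
ft_force: [-1.3, 0.6, -0.4]
finger_gap: 0.803
```

```bash
python3 - <<'E'
from cell import ctrl
from h import *
s=ctrl.get_state();print(s["clock"],s["tool_pos"],s["finger_gap"],s["joint_positions"])
Rt=R.from_euler("z",14,degrees=True)*R.from_euler("y",14,degrees=True)*R.from_matrix(np.array([[0,1,0],[1,0,0],[0,0,-1.]]))
print("need rot",np.degrees((Rt*R.from_quat(s["eef_rot"]).inv()).as_rotvec()))
for h in(.336,.256): print((O+F(14)@[0,0,h]-s["tool_pos"])*1000)
t=ctrl.read_camera("side");save(t,"s4",235,70,405,260,3,proj(t,[s["tool_pos"],O+F(14)@[0,0,.298],O+F(14)@[0,0,.256]]))
t=ctrl.read_camera("wrist");save(t,"w4",0,0,640,400,1,proj(t,[s["tool_pos"],O+F(14)@[0,0,.298],O+F(14)@[0,0,.256]]))
E
```

```text
4.0167 [0.6266 0.0276 0.3275] 0.8027300091224316 [-0.4245  0.6541  0.657   0.8924 -0.2955  1.9362  0.3319]
need rot [ 0.4473 -0.6254  0.4859]
[ 0.2943  3.0536 10.4754]
[-18.4846  -1.6285 -67.1482]
```

View pics/s4.png

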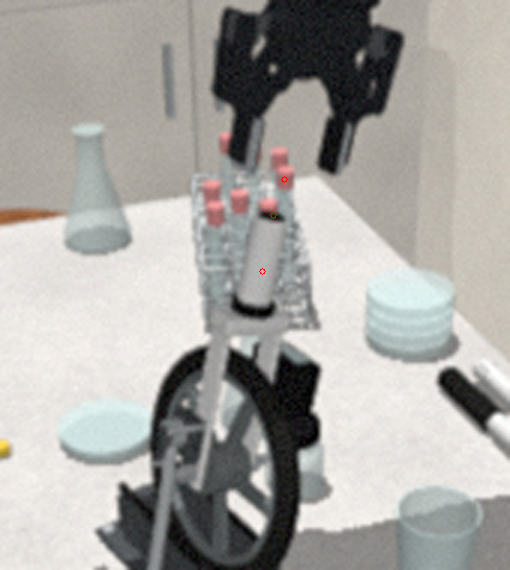

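View pics/w4.png

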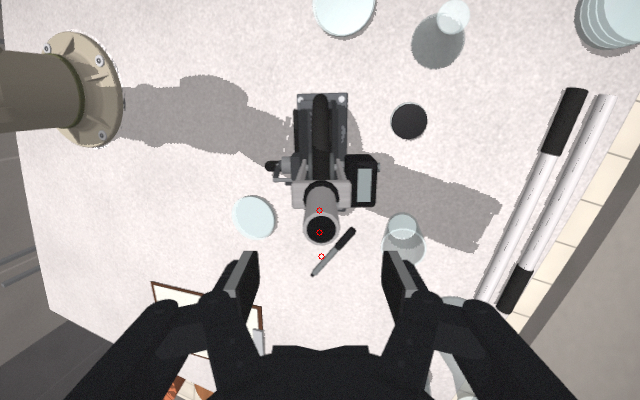

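Emit:
step_arm(
  deltas=[
    {"dp": [-4, 0, -14], "rot": [0, 0, 0], "grip": 0.8},
    {"dp": [-8, 0, -28], "rot": [0.2, -0.3, 0.3], "grip": 0.8},
    {"dp": [-12, 0, -42], "rot": [0.4, -0.6, 0.5], "grip": 0.8},
    {"dp": [-16, -1, -56], "rot": [0.4, -0.6, 0.5], "grip": 0.8},
    {"dp": [-19, -1, -69], "rot": [0.4, -0.6, 0.5], "grip": 0.8},
  ],
)

```text
clock: 4.53
tool_pos: [0.606, 0.0284, 0.2678]
eef_rot: [0.61, 0.784, -0.09, -0.071]
ft_force: [-0.4, -0.3, -0.2]
finger_gap: 0.803
```

```bash
python3 - <<'E'
from cell import ctrl
from h import *
s=ctrl.get_state();print(s["clock"],s["tool_pos"],s["finger_gap"],s["ft_force"])
Rt=R.from_euler("z",14,degrees=True)*R.from_euler("y",14,degrees=True)*R.from_matrix(np.array([[0,1,0],[1,0,0],[0,0,-1.]]))
print("need rot",np.degrees((Rt*R.from_quat(s["eef_rot"]).inv()).as_rotvec()))
print((O+F(14)@[0,0,.256]-s["tool_pos"])*1000)
t=ctrl.read_camera("side");save(t,"s5",235,70,405,260,3,proj(t,[s["tool_pos"]]))
t=ctrl.read_camera("wrist");save(t,"w5",100,0,540,400,1)
E
```

```text
4.5333 [0.606  0.0284 0.2678] 0.8034569701136949 [-0.39   -0.3364 -0.2183]
need rot [-0.2722  0.7494 -0.2139]
[ 2.0433 -2.4185 -7.4395]
```

View pics/s5.png

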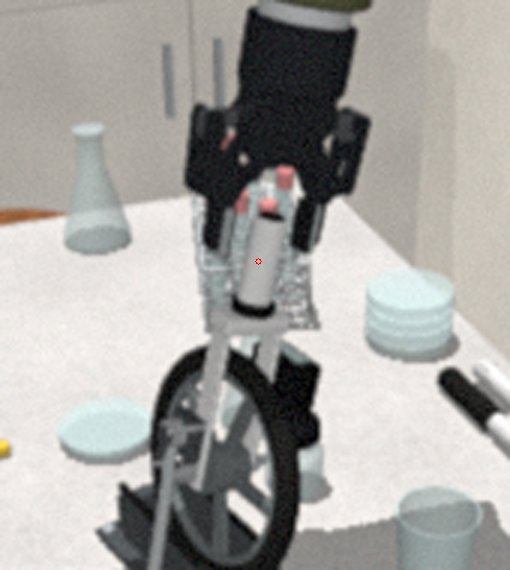

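View pics/w5.png

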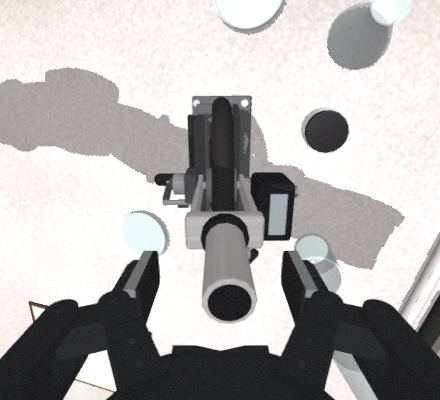

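Emit:
step_arm(
  deltas=[
    {"dp": [2, -2, -8], "rot": [-0.2, 0.6, -0.2], "grip": 0.8},
    {"dp": [2, -2, -8], "rot": [-0.2, 0.6, -0.2], "grip": 0.8},
    {"dp": [2, -2, -8], "rot": [-0.2, 0.6, -0.2], "grip": 0.45},
    {"dp": [2, -2, -8], "rot": [-0.2, 0.6, -0.2], "grip": 0.2},
    {"dp": [2, -2, -8], "rot": [-0.2, 0.6, -0.2], "grip": 0.1},
  ],
)

```text
clock: 5.05
tool_pos: [0.6091, 0.0252, 0.2571]
eef_rot: [0.612, 0.782, -0.097, -0.075]
ft_force: [0.3, 0.6, 0.2]
finger_gap: 0.384
```

Emit:
step_arm(
  deltas=[
    {"dp": [0, 0, 0], "rot": [0, 0, 0], "grip": 0.0},
    {"dp": [0, 0, 0], "rot": [0, 0, 0], "grip": 0.0},
    {"dp": [0, 0, 0], "rot": [0, 0, 0], "grip": 0.0},
    {"dp": [0, 0, 0], "rot": [0, 0, 0], "grip": 0.0},
  ],
)

```text
clock: 5.38
tool_pos: [0.6079, 0.0249, 0.2577]
eef_rot: [0.612, 0.781, -0.098, -0.076]
ft_force: [-5.5, 0.0, 6.7]
finger_gap: 0.289
```

```bash
python3 - <<'E'
from cell import ctrl
from h import *
s=ctrl.get_state();print(s["clock"],s["tool_pos"],s["finger_gap"],s["ft_force"],s["moment"],s["joint_positions"])
Rm=R.from_quat(s["eef_rot"]).as_matrix();print(Rm,np.degrees(np.arccos(-Rm[2,2])))
print((O+F(14)@[0,0,.256]-s["tool_pos"])*1000)
t=ctrl.read_camera("side");save(t,"s6",235,70,405,260,3,proj(t,[s["tool_pos"]]))
E
```

```text
5.3833 [0.6079 0.0249 0.2577] 0.28906134241647957 [-5.5131  0.0463  6.7422] [-0.1301  1.5026 -0.1076] [-0.4868  0.602   0.6556  1.1323 -0.2688  1.7484  0.3462]
[[-0.2397  0.941  -0.2388]
 [ 0.9708  0.2322 -0.0596]
 [-0.0006 -0.2461 -0.9692]] 14.247384040709166
[0.1868 1.1114 2.7146]
```

View pics/s6.png

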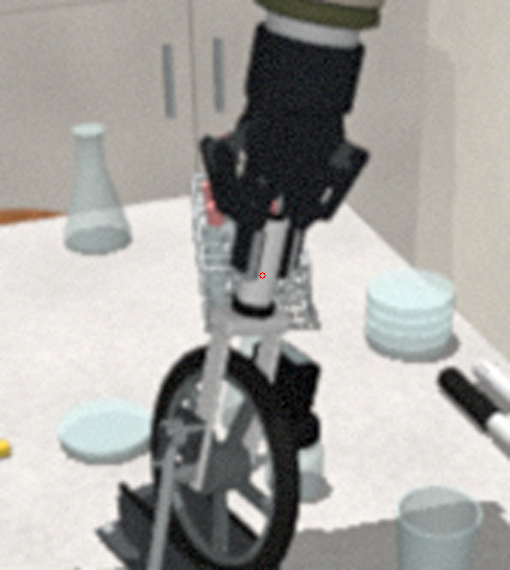

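Emit:
step_arm(
  deltas=[
    {"dp": [-5.9, -1.5, 1.4], "rot": [0.34, -1.36, 0], "grip": 0.0},
    {"dp": [-11.8, -3, 2.7], "rot": [0.68, -2.72, 0], "grip": 0.0},
    {"dp": [-17.8, -4.4, 3.9], "rot": [1.02, -4.08, 0], "grip": 0.0},
    {"dp": [-23.8, -5.9, 4.9], "rot": [1.36, -5.44, 0], "grip": 0.0},
    {"dp": [-29.8, -7.4, 5.7], "rot": [1.7, -6.8, 0], "grip": 0.0},
  ],
)

```text
clock: 5.85
tool_pos: [0.5787, 0.0174, 0.2634]
eef_rot: [0.615, 0.786, -0.049, -0.038]
ft_force: [-1.0, -0.9, 7.0]
finger_gap: 0.29
```

Emit:
step_arm(
  deltas=[
    {"dp": [-6, -1.5, 0.6], "rot": [0.34, -1.36, 0], "grip": 0.0},
    {"dp": [-12.1, -3, 1.1], "rot": [0.68, -2.72, 0], "grip": 0.0},
    {"dp": [-18.1, -4.5, 1.5], "rot": [1.02, -4.08, 0], "grip": 0.0},
    {"dp": [-24.2, -6, 1.8], "rot": [1.36, -5.44, 0], "grip": 0.0},
    {"dp": [-30.2, -7.5, 1.9], "rot": [1.7, -6.8, 0], "grip": 0.0},
  ],
)

```text
clock: 6.27
tool_pos: [0.5486, 0.0097, 0.2655]
eef_rot: [0.617, 0.787, -0.0, 0.0]
ft_force: [-3.0, -1.6, 9.2]
finger_gap: 0.291
```

Emit:
step_arm(
  deltas=[
    {"dp": [0, 0, 0], "rot": [0, 0, 0], "grip": 0.0},
    {"dp": [0, 0, 0], "rot": [0, 0, 0], "grip": 0.0},
    {"dp": [0, 0, 0], "rot": [0, 0, 0], "grip": 0.0},
  ],
)

```text
clock: 6.52
tool_pos: [0.549, 0.0098, 0.2655]
eef_rot: [0.617, 0.787, -0.001, -0.0]
ft_force: [-2.7, -1.9, 9.5]
finger_gap: 0.291
```

```bash
python3 - <<'E'
from cell import ctrl
from h import *
import pickle
s=ctrl.get_state();print(s["clock"],s["tool_pos"],s["finger_gap"],s["ft_force"],s["moment"])
Rm=R.from_quat(s["eef_rot"]).as_matrix();print("toolz",Rm[:,2],"in frame",F(0).T@Rm[:,2])
print("grip in frame mm",F(0).T@(s["tool_pos"]-Rm[:,2]*.019-O)*1000)
t=ctrl.read_camera("side");save(t,"s7",235,110,405,300,3,proj(t,[O+F(0)@np.array([0,0,.235]),toe(1.955,0)]))
u=ctrl.read_camera("top");save(u,"t7",225,130,415,280,4,proj(u,[toe(1.955,0)]))
pickle.dump({"side":t,"top":u},open("c7.pkl","wb"))
E
```

```text
6.5167 [0.549  0.0098 0.2655] 0.2906893742117699 [-2.7347 -1.8952  9.5223] [-0.4185  1.2375 -0.028 ]
toolz [-0.0015 -0.0009 -1.    ] in frame [-0.0017 -0.0005 -1.    ]
grip in frame mm [  0.6695  -1.4338 272.4831]
```

View pics/s7.png

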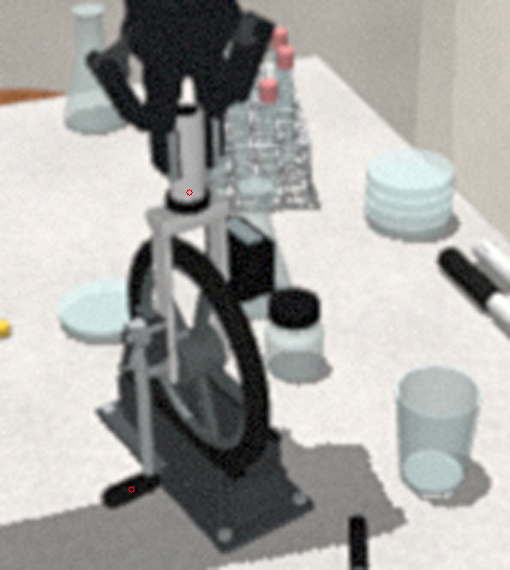

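View pics/t7.png

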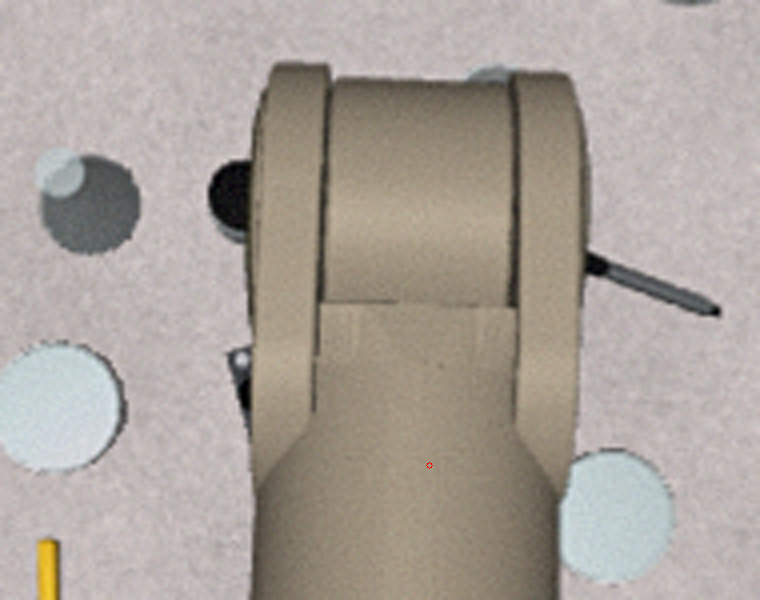

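```bash
python3 - <<'E'
from cell import ctrl
print(ctrl.finish_job()); s=ctrl.get_state(); print(s["clock"],s["tool_pos"],s["finger_gap"])
E
```

```text
the job is handed in; nothing more can be done
None
the job is handed in; nothing more can be done
```

The kickstand is down, and the arm is holding the wheel upright by the stub. I handed the job in at about 6.6 s on the robot's clock.

- **Kickstand:** I pressed the toe down with the closed fingers until it snapped past centre. In the side image the toe sits where the fully-down position predicts, both before and after raising the wheel.
- **Grip and raising:** I gripped the stub in line with its 14° lean and swung it up about the dock groove. At the end the gripper axis was about 0.1° from vertical, measured by the arm. The opening read 0.29, about what the 26 mm tube should give, and it held steady throughout the lift.
- **Upright check:** The stub base and the toe both match the predicted positions for zero lean in the side image. That puts the toe off the bench and the wheel off the dock cheeks.
- **Bystanders:** The flask, jar, beaker, dishes and pens I could see looked unmoved. The arm hid part of the final top view, including most of the beaker and parts of the jar, one pen and one dish, so I relied on the side view for the jar and beaker.
- **Remaining load:** The wrist still read about 9.5 N vertical, which means the gripper is pressing lightly down on the stub, plus a moment of about 1.2 N m. The grasp point came out about 2.5 mm lower than planned. I did not correct either one.

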